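Ready and purge a surgical console

TASK

Ready the white surgical console using only the closed fingertips: push the pump's open hinged cover down until it is fully shut, then switch the power rocker over by pressing its raised end all the way down, then press the round key fully down, keep it down for at least two seconds and let it come back up. Keep to that order, leave the square key and the bar-shaped key unpressed, never lift the cover further open, and do not move, pick up or knock over any of the loose things around.

Things in the scene. Friction and masses are not known exactly. Their poses are not given: they have to be found in the camera images.
- console: White fixed console, 240 (x) x 360 (y) x 100 mm high. Origin: centre of its underside, on the table; x to its back (away from the robot), y to its left, z up; yaw varies 0.3 rad. On its level top: pump head at left; right, four control modules 70 mm apart in a 2 x 2 grid, in any order (x -75, -5; y -130, -60 mm); a handpiece in two forks along the back edge (x +88 mm, 46 mm high).
- pump_push (a point): Fixed point on the pump head (92 x 80 mm): the middle of the outer face that the cover has when shut, 148 mm above the table. The hinge lies along console y at the cover's far edge, 45 mm behind this point (console +x) and 6 mm below it. Coming straight down here with closed fingers, from above the raised cover, swings it shut.
- cover_edge (a point): Middle of the near, free edge of the white pump cover (a plate 86 mm long from the hinge, 78 mm wide, 6 mm thick, with 9 mm lips on its underside), on its outer face; moves with the cover. Some 0.19 to 0.22 m above the table at the start.
- cover (a joint): Opening angle of the pump cover, rad: 0 shut, 0.5 to 0.85 at the start. Stiff friction hinge of 0.06 N m (under 2 N at pump_push): stays where it is left.
- power_raised (a point): Point on top of the power rocker's raised far half, 17 mm from its pivot, where to press; moves with it. The rocker is the only V-shaped cap: 48 mm along console x, 28 wide, bezel 60 x 42. Off: near half level, far half up. Pressing drives this point 7 mm down and 1 mm away from the robot until the far half is level, 14 mm above the console top; the near half then stands up.
- power (a joint): Rocker angle, rad: 0 off, 0.40 fully on. Friction hinge of 0.055 N m (about 3 N at power_raised) with a hard stop: stays where it is left.
- purge_top (a point): Centre of the top of the round key: black cap 30 mm across, its top 18 mm above the console top, in a 46 mm square bezel 8 mm thick. Moves with the key. Press straight down.
- purge (a joint): Travel of the round key, m: 0 up, 0.005 fully down. Sprung: 1.5 N starts it, 5 N has it fully down; it comes back up by itself.
- square_top (a point): Centre of the top of the square key, black cap 26 x 26 mm, same bezel and height as the round key. Not to be pressed.
- square (a joint): Travel of the square key, m, as the round key.
- bar_top (a point): Centre of the top of the bar-shaped key, black cap 12 mm (console x) x 38 mm (console y), same bezel and height. Not to be pressed.
- bar (a joint): Travel of the bar-shaped key, m, as the round key.
- handpiece_mid (a point): Centre of the loose grey handpiece, 23 mm thick and 185 mm long, lying along console y in the two forks at the back of the console. Leave alone.
- tip_pot_mid (a point): Centre of a loose steel pot, 32 mm across and 36 mm high, standing on the console between the keys and the pump near the front edge. Leave alone.
- jaw_model_mid (a point): Centre of a loose jaw model, 80 x 90 x 34 mm, lying in the brown tray (360 x 260 x 45 mm) to the right of the console. Leave alone.
- cup_mid (a point): Centre of a clear cup, 60 mm across and 50 mm high, in the brown tray. Leave alone.
- rinse_bottle_mid (a point): Centre of a white bottle, 60 mm across and 170 mm high, standing to the left of the console. Leave alone.
- tip_wrench_mid (a point): Centre of an aluminium tip wrench, a cylinder 22 mm across and 50 mm high, standing to the left of the console. Leave alone.
- mirror_mid (a point): Centre of a steel dental mirror, 170 mm long and 8 mm thick, lying on the paper stack at the far left. Leave alone.

How it is judged (in metres and radians):
On the way, in this order (a step that is already met when the one before it is completed fails the run):
1. the pump cover is pushed fully shut (value of joint cover below 0.06 rad), for 0.2 s.
2. the power rocker is pressed over to on (value of joint power above 0.34 rad), for 0.2 s.
3. the round key is held fully down for two seconds (value of joint purge above 0.0038 m), for 1.8 s.
At the end, for the whole second after the job is handed in: The pump cover is shut (within 0.06 rad), the rocker is on (beyond 0.34 of 0.40 rad), all three keys are up again (within 1 mm), and every loose bystander is upright and within 15 mm of where it started (value of joint cover below 0.06 rad and value of joint power above 0.34 rad and value of joint each of purge, square, bar below 0.001 m and distance of each of handpiece_mid, tip_pot_mid, jaw_model_mid, cup_mid, rinse_bottle_mid, tip_wrench_mid, mirror_mid from where it was at the start of the episode below 0.015 m and angle between each of tip_pot_mid, rinse_bottle_mid, tip_wrench_mid, cup_mid's own z axis and vertical below 0.3 rad); the robot touches nothing.
It fails at once if the rocker is pressed before the cover is shut (value of joint power above 0.15 rad and value of joint cover above 0.1 rad).
It fails at once if the round key is pressed before the power is on (value of joint purge above 0.002 m and value of joint power below 0.3 rad).
It fails at once if the square key or the bar key is pressed (value of joint any of square, bar above 0.002 m).
It fails at once if the cover is lifted further open (value of joint cover above 0.98 rad).
It fails at once if a loose bystander is moved, lifted or knocked over (distance of any of handpiece_mid, tip_pot_mid, jaw_model_mid, cup_mid, rinse_bottle_mid, tip_wrench_mid, mirror_mid from where it was at the start of the episode above 0.02 m).
It also fails if it takes over 53 s, if anything falls off the work surface, if the arm or the gripper's body presses on something with over 40 N, if the wrist force passes 120 N, or if a joint passes its speed limit or range.

ROBOT

A 6-joint arm with a two-finger parallel gripper is mounted at the origin on the work surface. World frame = base frame: x ahead of the robot, y to its left, z up, the work surface at z = 0. Lengths are in m, angles in degrees, forces in N, time in s.
With the tool pointing down it reaches from about 0.25 to 0.725 m from the base axis. Payload 9.7 kg.
Tool frame: the origin (TCP) lies at the very end of the fingers, on their centre line; the grasp point (between the pads) lies 19 mm behind it; z points along the fingers, y is the line along which they close (so a half turn about z gives the same grasp; the last joint's range is limited). The gripper opens to 85 mm and grips with 20 to 120 N. Pads are 22 mm wide; open, the fingers measure 114 mm over their backs; the gripper's body (76 mm by 85 mm) begins 54 mm behind the grasp point. The pads swing forward as they close: fully open they stand 13 mm farther back than shut.
Start: joints at [68.755, 4.979, 10.078, 95.1, 0, 90], TCP at [0.199, 0.513, 0.231] pointing down, gripper open.
Joint ranges: [-179.16, 179.16], [-48.56, 103.87], [-65.8, 70.77], [-126.05, 130.52], [-82.76, 87.17], [-180, 180]. Speed limits (degrees/s): [127.2, 127.2, 147.25, 180, 180, 180].

INTERFACE

Orientations are given as [roll, pitch, yaw] about the fixed x, y, z axes, in that order (R = Rz(yaw) Ry(pitch) Rx(roll)).
In Python, from workcell import bot, viewer, finder gives the robot as it stands. The module is installed in compiled form; this text tells all that it offers.
- The arm moves only by the shell command python3 -m inch 'ROWS' [FORCE]. ROWS is JSON, a list that holds one entry, the list of rows, each a list of 7 numbers: the opening in per cent of the stroke, from 0 (shut) to 100 (fully open), then the shift along the tool's x, y, z in mm, then the turn, a rotation vector about the tool's x, y, z in degrees. In form: [[[grip, tx, ty, tz, ax, ay, az], ...]]. A call has 1 to 8 rows; each row shifts and turns the commanded pose from where the row before left it, along the tool's axes as they then stand; what a row does not reach is not made up. A row lasts 1/8 s, in which the tool goes at most 62.5 mm and 10.7 degrees, less where a joint would pass 70% of its speed; a pose out of reach is approached as far as the arm can. A call with a gripper value outside its range is refused whole. The fingers move at their own pace and stop on an object; FORCE is the grip in N (left out, the last holds). Time passes only in rows, so rows that do not move let the fingers close. It gives the time, the measured TCP pose, the force, the opening and the grip force at its end, in the units of the state.
- bot.get_obs(): the state, without advancing time (a new reading comes with each control period).
- viewer.camera(name): name is "scene" or "top" or "wrist"; returns a dict with "pixels" (480x640x3 uint8, red, green, blue), "vfov" (degrees; the focal length in pixels is half the picture's height over the tangent of half this angle, whatever the lens; pixels are square), "cx", "cy" (the principal point, pixels), "R" (3x3) and "t" (3): a world point X has camera coordinates R X + t. Camera axes: x right, y down, z forward; pixel columns grow to the right and rows downward; lengths in m; the calibration is good to about 2 mm. The wrist camera is an equidistant fisheye: a pixel r from the principal point sees the ray r / f radians off the axis. A picture is of the moment at which its call begins. There is no depth.
- bot.job_done(): hands the job in; it is judged then, once.
Trained networks look in the newest picture that a camera, given by its name, has taken for a name from the list of things; names that differ only in an ending like _2 or _b are one class to them, and where a whole thing is asked for, a point or a joint stands for the part that bears it (a point fixed in the world has none). Each returns a list of dicts, best first, with "conf" (0 to 1); they miss things now and then, are a little off and sometimes report something else, mostly with a low value. They report only what shows in the picture. A call takes as long as a camera call.
- finder.outline_of(camera, thing): "pixels" (480x640 bool, what is visible of it) and "extent" ([centre column, centre row, width, height] in pixels, round what is visible of it).
- finder.mark_of(camera, thing): "position" ([column, row] in pixels: a listed point, or the origin of a listed thing).
The state is a dict: "time": time; "q": joint angles; "qd": joint speeds; "joint_efforts": joint torques, N m; "ee_pos": TCP position; "tcp_rot": TCP orientation; "wrist_force": force on the tool from outside, world axes, zero at the start; "torque": the same for the moment, N m; "opening": finger opening in m; "grasp_force": force on a finger pad.
Only numpy, scipy, OpenCV 4.12 (cv2) and the standard library are available. Lean on these libraries where they do the work, as an engineer would, in place of code of your own. Each camera call takes 0.05 s, during which the arm holds its last target. There are 200 camera calls.

## Working session

There is one attempt and no reset: what is moved stays moved. The work goes in short steps, Python scripts to look and compute and a shell command to move; the robot and the scene stay as the last step left them, time stands still between calls to the robot, and variables do not carry over. Pictures are saved under pics/ and viewed, at most 10 in all, crops included, and the job is handed in when it is done.

```bash
mkdir -p pics; cat > h.py <<'E'
import numpy as np, cv2
from workcell import bot, viewer, finder
def ray(c,p):
    f=240/np.tan(np.radians(c["vfov"])/2); d=np.array([(p[0]-c["cx"])/f,(p[1]-c["cy"])/f,1.])
    R=np.array(c["R"]); return -R.T@np.array(c["t"]), R.T@(d/np.linalg.norm(d))
def atz(c,p,z):
    o,d=ray(c,p); return o+d*(z-o[2])/d[2]
def tri(rs):
    A=sum(np.eye(3)-np.outer(d,d) for o,d in rs); b=sum((np.eye(3)-np.outer(d,d))@o for o,d in rs)
    return np.linalg.solve(A,b)
E
python3 - <<'E'
from h import *
C={}
for n in("scene","top"):
    C[n]=viewer.camera(n); cv2.imwrite(f"pics/{n}0.png",C[n]["pixels"][...,::-1])
    print(n,C[n]["vfov"],-np.array(C[n]["R"]).T@C[n]["t"])
for t in "console pump_push cover_edge power_raised purge_top square_top bar_top handpiece_mid tip_pot_mid rinse_bottle_mid tip_wrench_mid cup_mid jaw_model_mid".split():
    rs=[]
    for n in C:
        m=finder.mark_of(n,t)
        for k in m[:2]: print(t,n,np.round(k["position"],1),round(k["conf"],2),end=' | ')
        if m: rs.append(ray(C[n],m[0]["position"]))
    print(np.round(tri(rs),4) if len(rs)==2 else '')
o=bot.get_obs();print(o["ee_pos"],o["tcp_rot"],o["time"])
E
```

```text
scene 45.52919670125471 [1.18771972 0.66879446 1.30193281]
top 52.12656759824473 [ 0.3696316  -0.01778412  1.32382912]
console scene [311.2 274.7] 0.89 | console top [310.  235.2] 0.62 | [0.5989 0.0127 0.0019]
pump_push scene [331.5 280.8] 0.8 | pump_push scene [313.4 202.6] 0.26 | pump_push top [260.3 209.5] 0.74 | [0.6397 0.1314 0.1454]
cover_edge scene [335.3 261. ] 0.73 | cover_edge scene [311.4 275.6] 0.67 | cover_edge top [255.2 209.9] 0.72 | [0.6255 0.1319 0.214 ]
power_raised scene [318.2 223.7] 0.69 | power_raised top [327.9 261.6] 0.66 | [ 0.5174 -0.0386  0.1075]
purge_top scene [313. 200.] 0.52 | purge_top top [355.7 273.3] 0.46 | [ 0.4831 -0.1029  0.1248]
square_top scene [302.7 229. ] 0.66 | square_top top [508.9 236.6] 0.75 | square_top top [336.8 239.9] 0.65 | [ 0.5234 -0.3328  0.0022]
bar_top scene [290.7 214.6] 0.43 | bar_top top [362.8 242.2] 0.66 | [ 0.5583 -0.119   0.1106]
handpiece_mid scene [273.9 244.8] 0.65 | handpiece_mid top [335.  198.5] 0.98 | [ 0.6674 -0.0531  0.1348]
tip_pot_mid scene [346.9 243.2] 0.45 | tip_pot_mid top [356.1 272.1] 0.7 | tip_pot_mid top [289.6 260.7] 0.47 | [ 0.4657 -0.063  -0.0216]
rinse_bottle_mid scene [450.3 315.4] 0.98 | rinse_bottle_mid top [162.3 281.9] 0.82 | rinse_bottle_mid top [292.4 260.3] 0.49 | [0.4708 0.3793 0.0973]
tip_wrench_mid scene [398.  372.3] 0.66 | tip_wrench_mid top [178.9 223.1] 0.49 | [0.6374 0.3708 0.0083]
cup_mid scene [255.3 153.5] 0.76 | cup_mid top [486.7 296.8] 0.73 | [ 0.4241 -0.449   0.0181]
jaw_model_mid scene [199.8 165. ] 0.98 | jaw_model_mid top [509.5 235.3] 0.87 | [ 0.5873 -0.5196  0.0236]
[0.19929226 0.51261828 0.23127172] [-1.79998464e+02 -3.15578661e-04  1.58756721e+02] 1.4
```

```bash
python3 - <<'E'
import cv2,numpy as np
a=cv2.imread("pics/top0.png")[160:310,220:420]; b=cv2.imread("pics/scene0.png")[160:340,240:440]
cv2.imwrite("pics/a.png",cv2.resize(a,None,fx=4,fy=4,interpolation=2)); cv2.imwrite("pics/b.png",cv2.resize(b,(666,600),interpolation=2))
E
```

```text
(no output)
```

View pics/a.png

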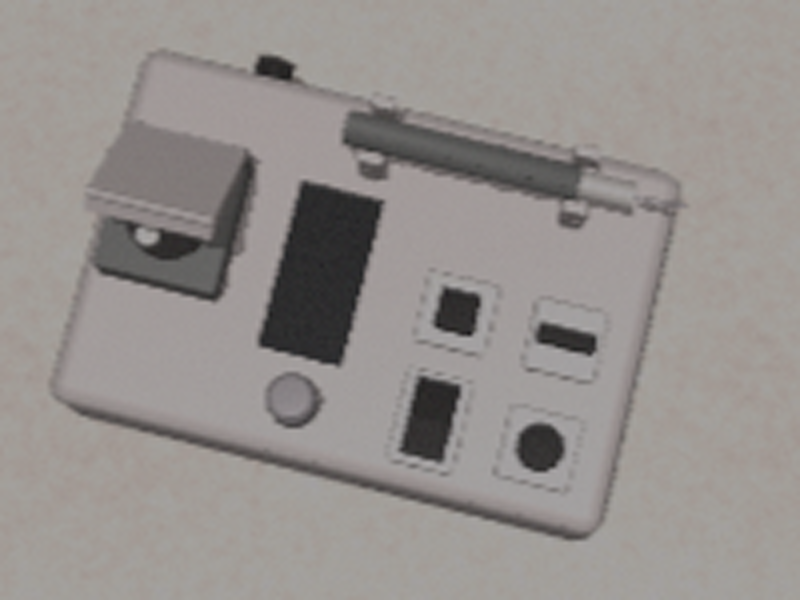

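View pics/b.png

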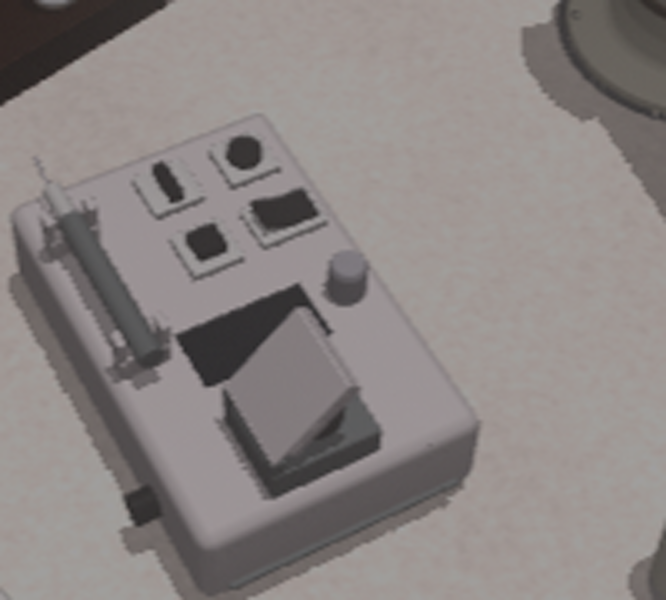

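```bash
cat > fit.py <<'E'
from h import *
from scipy.optimize import least_squares
L={"purge_top":(-75,-130,118),"square_top":(-5,-60,118),"bar_top":(-5,-130,118),"handpiece_mid":(88,-40,146)}
def proj(c,X):
    f=240/np.tan(np.radians(c["vfov"])/2); p=np.array(c["R"])@X+c["t"]; return np.array([c["cx"]+f*p[0]/p[2],c["cy"]+f*p[1]/p[2]])
def W(v,l):
    x,y,a=v; l=np.array(l)/1000; return np.array([x+np.cos(a)*l[0]-np.sin(a)*l[1],y+np.sin(a)*l[0]+np.cos(a)*l[1],l[2]])
E
python3 - <<'E'
from fit import *
C={n:viewer.camera(n) for n in("scene","top")}
s=600/180;s2=200/60
M={"top":{"purge_top":(355,271.8),"square_top":(334.5,237.6),"bar_top":(361.6,244.6)},
"scene":{"purge_top":(240+244/3.33,160+152/3.33),"square_top":(240+207/3.33,160+241/3.33),"bar_top":(240+169/3.33,160+181/3.33)}}
fn=lambda v,cs:np.concatenate([proj(C[c],W(v,L[k]))-p for c in cs for k,p in M[c].items()])
for cs in(("top",),("scene",),("top","scene")):
    r=least_squares(fn,[.6,0,-.23],args=(cs,),x_scale=[.1,.1,.1]); print(cs,r.x,np.round(r.fun,1))
v=r.x
for k,l in dict(power0=(-58,-60,121),purge=(-75,-130,118),sq=(-5,-60,118)).items(): print(k,W(v,l).round(4))
pp=[ray(C[c],finder.mark_of(c,"pump_push")[0]["position"]) for c in C]
P=tri(pp);print("pump",P,[atz(C[c],finder.mark_of(c,"pump_push")[0]["position"],.148) for c in C])
E
```

```text
('top',) [ 0.59359209  0.00455865 -0.26603696] [-0.  -0.  -0.1  0.   0.1 -0. ]
('scene',) [ 0.59791067  0.01394401 -0.26194377] [ 0.2 -0.2  0.   0.1 -0.2  0.1]
('top', 'scene') [ 0.59468252  0.00791853 -0.26357237] [-1.3 -0.5 -1.4 -0.5 -1.2 -0.6 -0.3 -2.  -0.6 -1.9 -0.7 -1.8]
power0 [ 0.5231 -0.0349  0.121 ]
purge [ 0.4884 -0.0981  0.118 ]
sq [ 0.5742 -0.0487  0.118 ]
pump [0.63663655 0.12920452 0.14807643] [array([0.63341723, 0.13331499, 0.148     ]), array([0.64003081, 0.1252279 , 0.148     ])]
```

```bash
python3 -m inch '[[[0,0,0,-45,0,0,0],[0,0,0,-45,0,0,0],[0,-48,-33,0,0,0,0],[0,-48,-33,0,0,0,0],[0,-48,-33,0,0,0,0],[0,-48,-33,0,0,0,0],[0,-48,-33,0,0,0,0],[0,-48,-33,0,0,0,0]]]'; python3 -m inch '[[[0,-48,-33,0,0,0,0],[0,-48,-33,0,0,0,0],[0,-48,-33,0,0,0,0],[0,-48,-33,0,0,0,0],[0,0,0,0,0,0,-6.1],[0,0,0,0,0,0,0]]]'
cat >> h.py <<'E'
def wray(c,p):
    f=240/np.tan(np.radians(c["vfov"])/2); u=np.array([p[0]-c["cx"],p[1]-c["cy"]]); r=np.linalg.norm(u); th=r/f
    d=np.array([*(u/max(r,1e-9)*np.sin(th)),np.cos(th)]); R=np.array(c["R"]); return -R.T@np.array(c["t"]), R.T@d
E
python3 - <<'E'
from h import *
c=viewer.camera("wrist"); cv2.imwrite("pics/w1.png",c["pixels"][...,::-1]); print(c["vfov"],c["cx"],c["cy"],-np.array(c["R"]).T@c["t"])
Z=dict(pump_push=.148,cover_edge=.205,power_raised=.121,purge_top=.118,square_top=.118,bar_top=.118)
for t in Z:
    for k in finder.mark_of("wrist",t)[:2]:
        o,d=wray(c,k["position"]); print(t,np.round(k["position"],1),round(k["conf"],2),(o+d*(Z[t]-o[2])/d[2]).round(4))
o=bot.get_obs();print(o["ee_pos"],o["tcp_rot"],o["time"])
E
```

```text
time: 2.7
ee_pos: [0.3967, 0.222, 0.3215]
tcp_rot: [180.0, 0.0, 158.8]
wrist_force: [1.3, 0.9, -0.8]
opening: 0.0003
grasp_force: 0.0
time: 3.45
ee_pos: [0.5273, 0.0305, 0.321]
tcp_rot: [-180.0, -0.0, 164.7]
wrist_force: [0.6, 0.6, -0.3]
opening: 0.0
grasp_force: 0.0
65.70646984690485 318.0870481554658 238.61186074825724 [0.44656352 0.05413515 0.46387948]
pump_push [442.4 293.2] 0.84 [0.6393 0.1295 0.148 ]
pump_push [280.2 350.3] 0.55 [ 0.6599 -0.0451  0.148 ]
cover_edge [463.6 312.4] 0.95 [0.6291 0.1325 0.205 ]
cover_edge [259.8 270.1] 0.63 [ 0.5455 -0.0193  0.205 ]
power_raised [251.3 219.1] 0.82 [ 0.5241 -0.0343  0.121 ]
power_raised [566.2 204.9] 0.62 [0.5949 0.3002 0.121 ]
purge_top [184.7 202.6] 0.73 [ 0.4898 -0.0957  0.118 ]
square_top [256.8 270.6] 0.78 [ 0.5784 -0.0472  0.118 ]
bar_top [189.2 268.3] 0.92 [ 0.5577 -0.1177  0.118 ]
bar_top [317. 236.] 0.66 [0.5586 0.0223 0.118 ]
[0.52689158 0.03165307 0.32155771] [1.79991317e+02 2.64490757e-02 1.64873257e+02] 3.8
```

View pics/w1.png

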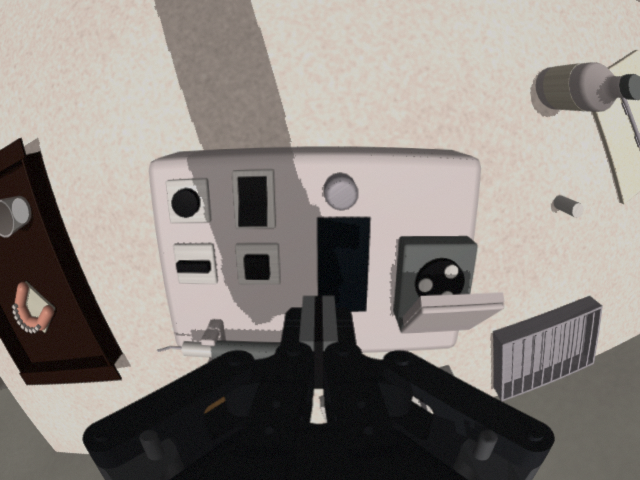

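```bash
python3 -m inch '[[[0,-27.2,41.2,0,0,0,0],[0,-27.2,41.2,0,0,0,0],[0,-27.2,41.2,0,0,0,0],[0,0,0,45,0,0,0],[0,0,0,45,0,0,0],[0,0,0,0,0,0,0]]]'; python3 -m inch '[[[0,0,0,12,0,0,0],[0,0,0,12,0,0,0],[0,0,0,12,0,0,0],[0,0,0,12,0,0,0],[0,0,0,12,0,0,0],[0,0,0,8,0,0,0],[0,0,0,4,0,0,0],[0,0,0,0,0,0,0]]]'
```

```text
time: 4.55
ee_pos: [0.6363, 0.1292, 0.2269]
tcp_rot: [-179.8, -0.4, 164.9]
wrist_force: [-0.3, -0.5, 0.2]
opening: -0.0
grasp_force: 0.0
time: 5.55
ee_pos: [0.6381, 0.1291, 0.159]
tcp_rot: [-180.0, -0.0, 164.9]
wrist_force: [0.1, -0.2, -0.2]
opening: 0.0002
grasp_force: 0.0
```

```bash
python3 -m inch '[[[0,0,0,4,0,0,0],[0,0,0,4,0,0,0],[0,0,0,2,0,0,0],[0,0,0,1,0,0,0],[0,0,0,0,0,0,0]]]'
```

```text
time: 6.18
ee_pos: [0.6382, 0.1291, 0.1482]
tcp_rot: [-180.0, 0.0, 164.9]
wrist_force: [-0.0, -0.4, 0.4]
opening: -0.0003
grasp_force: 0.0
```

```bash
python3 -m inch '[[[0,0,0,1,0,0,0],[0,0,0,1,0,0,0],[0,0,0,0,0,0,0]]]'; python3 - <<'E'
from h import *
c=viewer.camera("wrist"); cv2.imwrite("pics/w2.png",c["pixels"][...,::-1])
s=viewer.camera("scene"); cv2.imwrite("pics/s2.png",cv2.resize(s["pixels"][160:340,240:440,::-1],(666,600)))
E
```

```text
time: 6.55
ee_pos: [0.6383, 0.129, 0.148]
tcp_rot: [180.0, 0.1, 164.8]
wrist_force: [-3.4, -0.4, 8.6]
opening: -0.0002
grasp_force: 4.7
```

View pics/w2.png

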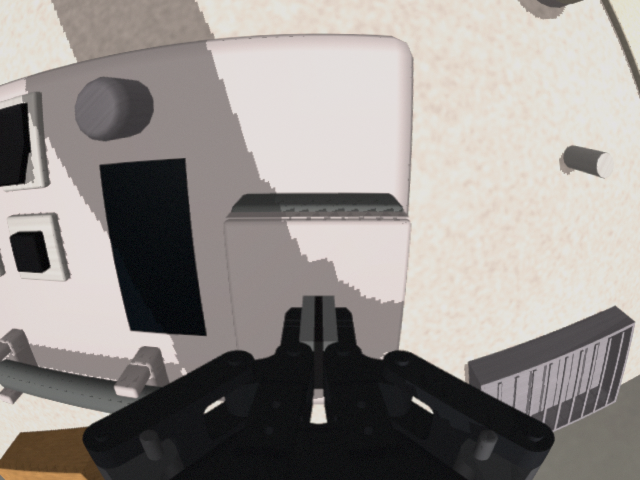

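```bash
python3 -m inch '[[[0,0,0,-30,0,0,0],[0,0,0,-30,0,0,0],[0,17.2,-47,0,0,0,0],[0,17.2,-47,0,0,0,0],[0,17.2,-47,0,0,0,0],[0,17.2,-47,0,0,0,0],[0,0,0,30,0,0,0],[0,0,0,0,0,0,0]]]';python3 - <<'E'
from h import *
c=viewer.camera("wrist"); cv2.imwrite("pics/w3.png",c["pixels"][...,::-1])
Z=dict(power_raised=.121,purge_top=.118,square_top=.118,bar_top=.118,cover_edge=.148)
for t in Z:
    for k in finder.mark_of("wrist",t)[:2]:
        o,d=wray(c,k["position"]); print(t,np.round(k["position"],1),round(k["conf"],2),(o+d*(Z[t]-o[2])/d[2]).round(4))
o=bot.get_obs();print(o["ee_pos"],o["tcp_rot"],o["time"])
E
```

```text
time: 7.65
ee_pos: [0.5216, -0.0348, 0.1749]
tcp_rot: [-180.0, -0.1, 164.8]
wrist_force: [-0.0, -0.0, -0.0]
opening: -0.0001
grasp_force: 0.0
power_raised [318.2 267.7] 0.94 [ 0.5232 -0.0337  0.121 ]
purge_top [202.4 241.3] 0.76 [ 0.4908 -0.0956  0.118 ]
bar_top [211.5 340.9] 0.56 [ 0.558  -0.1169  0.118 ]
cover_edge [596.8 314.5] 0.65 [0.598  0.1395 0.148 ]
[ 0.52319414 -0.034008    0.17706727] [1.79991757e+02 5.35599005e-02 1.64900987e+02] 7.95
```

View pics/w3.png

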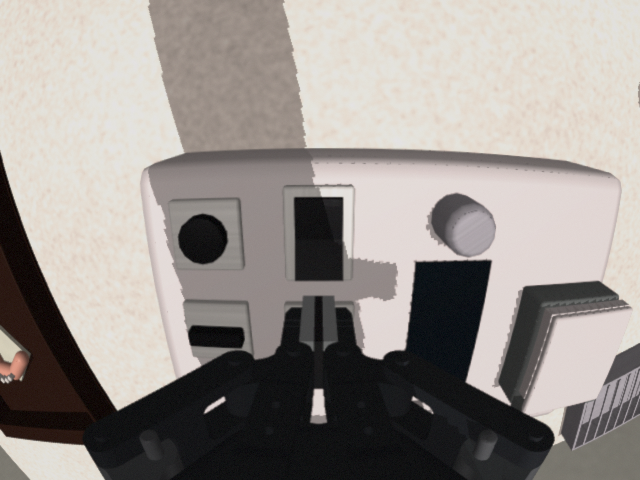

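```bash
python3 -m inch '[[[0,0,0,20,0,0,0],[0,0,0,20,0,0,0],[0,0,0,12,0,0,0],[0,0,0,4,0,0,0],[0,0,0,3,0,0,0],[0,0,0,2,0,0,0],[0,0,0,1,0,0,0],[0,0,0,0,0,0,0]]]'
```

```text
time: 8.95
ee_pos: [0.5226, -0.0344, 0.1144]
tcp_rot: [180.0, 0.0, 164.9]
wrist_force: [1.6, -0.8, 2.9]
opening: -0.0002
grasp_force: 1.3
```

```bash
python3 -m inch '[[[0,0,0,1,0,0,0],[0,0,0,1,0,0,0],[0,0,0,1,0,0,0],[0,0,0,0,0,0,0]]]'
```

```text
time: 9.45
ee_pos: [0.5227, -0.0344, 0.1138]
tcp_rot: [180.0, 0.1, 164.9]
wrist_force: [-5.2, 0.7, 20.0]
opening: -0.0
grasp_force: 10.6
```

```bash
python3 -m inch '[[[0,0,0,-25,0,0,0],[0,0,0,-25,0,0,0],[0,7.7,-34,0,0,0,0],[0,7.7,-34,0,0,0,0],[0,0,0,0,0,0,0],[0,0,0,0,0,0,0]]]';python3 - <<'E'
from h import *
c=viewer.camera("wrist"); cv2.imwrite("pics/w4.png",c["pixels"][...,::-1])
Z=dict(power_raised=.114,purge_top=.118,square_top=.118,bar_top=.118)
for t in Z:
    for k in finder.mark_of("wrist",t)[:2]:
        o,d=wray(c,k["position"]); print(t,np.round(k["position"],1),round(k["conf"],2),(o+d*(Z[t]-o[2])/d[2]).round(4))
o=bot.get_obs();print(o["ee_pos"],o["tcp_rot"],o["time"])
E
```

```text
time: 10.2
ee_pos: [0.4898, -0.0958, 0.1609]
tcp_rot: [180.0, -0.1, 164.8]
wrist_force: [0.4, 0.2, 0.1]
opening: 0.0001
grasp_force: 0.0
power_raised [432.5 298.4] 0.85 [ 0.5264 -0.0334  0.114 ]
purge_top [316.1 276.5] 0.63 [ 0.4918 -0.0959  0.118 ]
square_top [427.7 371.7] 0.76 [ 0.579  -0.0438  0.118 ]
bar_top [313.5 275.7] 0.6 [ 0.4909 -0.0972  0.118 ]
[ 0.49014239 -0.09543963  0.16109943] [ 1.79997812e+02 -2.47015329e-02  1.64907033e+02] 10.45
```

View pics/w4.png

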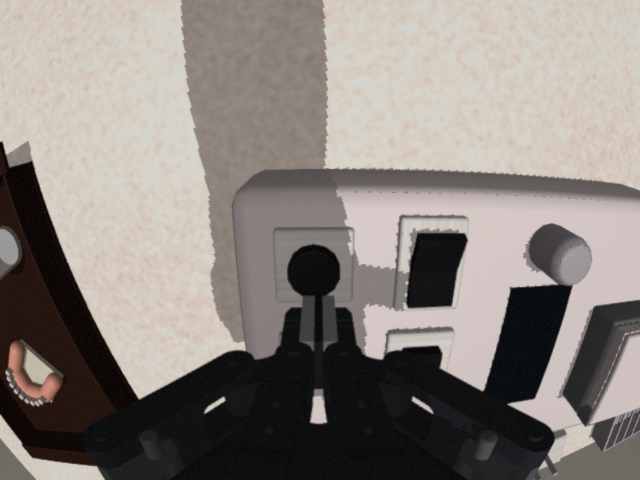

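```bash
python3 -m inch '[[[0,1,1,18,0,0,0],[0,0,0,18,0,0,0],[0,0,0,5,0,0,0],[0,0,0,3,0,0,0],[0,0,0,3,0,0,0],[0,0,0,2,0,0,0],[0,0,0,1,0,0,0],[0,0,0,0,0,0,0]]]'
```

```text
time: 11.45
ee_pos: [0.4894, -0.0948, 0.1129]
tcp_rot: [180.0, 0.1, 164.9]
wrist_force: [-6.3, 1.4, 13.0]
opening: -0.0003
grasp_force: 6.5
```

```bash
for i in 1 2 3; do python3 -m inch '[[[0,0,0,0,0,0,0],[0,0,0,0,0,0,0],[0,0,0,0,0,0,0],[0,0,0,0,0,0,0],[0,0,0,0,0,0,0],[0,0,0,0,0,0,0],[0,0,0,0,0,0,0],[0,0,0,0,0,0,0]]]' | grep -E "ee_pos|wrist"; done; python3 -m inch '[[[0,0,0,-15,0,0,0],[0,0,0,-40,0,0,0],[0,0,0,-50,0,0,0],[0,0,0,-50,0,0,0],[0,0,0,0,0,0,0],[0,0,0,0,0,0,0]]]'
python3 - <<'E'
from h import *
c=viewer.camera("wrist"); cv2.imwrite("pics/w5.png",c["pixels"][...,::-1])
E
```

```text
ee_pos: [0.4894, -0.0948, 0.1129]
wrist_force: [-6.4, 1.3, 13.1]
ee_pos: [0.4894, -0.0948, 0.1129]
wrist_force: [-6.4, 1.1, 12.6]
ee_pos: [0.4894, -0.0948, 0.1129]
wrist_force: [-7.2, 1.6, 13.2]
time: 15.2
ee_pos: [0.4895, -0.0949, 0.2662]
tcp_rot: [-180.0, 0.0, 164.9]
wrist_force: [-1.2, -0.5, -0.5]
opening: -0.0002
grasp_force: 0.0
```

View pics/w5.png

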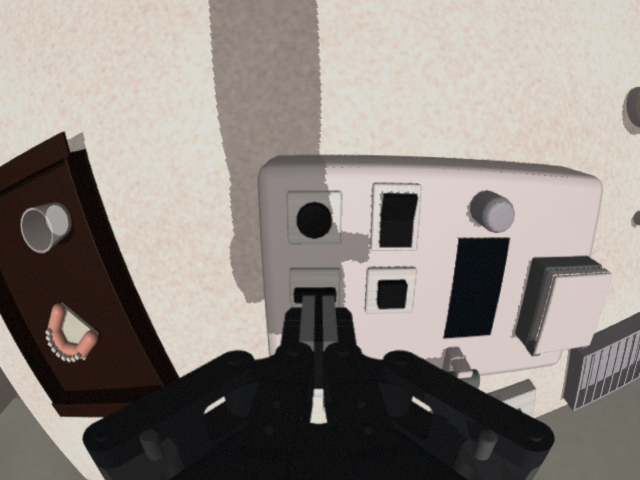

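The picture shows the cover shut (570,305), the rocker on (398,220), the round key released (314,220), and the pot, cup and jaw model in place.

```bash
python3 -c "
from workcell import bot
print(bot.job_done())"
```

```text
the job is handed in; nothing more can be done
None
```

The job is handed in: I pushed the cover shut, pressed the power rocker on, then held the round key down for about 3 s and released it; the last picture shows it all in place, and the judge returned no verdict.

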